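# Take the ruler out from under the half cover

## Task

The wooden ruler in the blue desk tray is longer than the tray's opening, because a grey cover is fixed over one half of it (left or right, look which). Grip the ruler in the open half, tilt its free end up over the tray's end wall, draw it out diagonally from under the cover without forcing anything against the cover, and finish holding it in the gripper, level and well clear above the tray (the whole ruler at least 15 cm above the desk); do not put it down or let go. Leave the telephone, mouse and stapler where they are.

Things in the scene. Friction and masses are not known exactly. Their poses are not given: they have to be found in the camera images.
- tray: Blue open-topped stationery tray, fixed to the desk: 350 mm long along its own y, 140 mm wide along its x, 65 mm high; walls and floor 5 mm thick (inside 340 x 130 mm, inner floor 5 mm above the desk). Origin: centre of its underside, on the desk; z up. Its long axis lies roughly crosswise to the robot (along world y), turned up to 0.3 rad.
- cover: Grey cover plate, immovable, on the tray's rim over one half of its length; the other half (170 x 130 mm inside) is open from above. 175 mm along the tray's y, 140 mm wide, 5 mm thick, two 3 mm ribs on top; underside 65 mm, ribs' top 73 mm above the desk. Origin: centre of its underside, 87.5 mm from the tray's centre along the tray's y or -y; its inner edge is at the tray's middle.
- ruler: Flat wooden ruler lying face up, loose, on the tray floor, along the tray (within 0.05 rad and 20 mm of its centre), about half of it hidden under the cover: 300 mm long along its own y, 30 mm wide along its x, 6 mm thick, about 60 g. Origin: centre of its underside; z up through its thickness.
- ruler_end_a (a point): Middle of the ruler's end face at its own +y, 150 mm from its centre, mid thickness.
- ruler_end_b (a point): Middle of the ruler's end face at its own -y, 150 mm from its centre, mid thickness.
- phone: White desk telephone, loose bystander: 160 x 190 mm, 60 mm high. Origin: centre of its underside. To be left alone.
- mouse: Grey computer mouse, loose bystander: 100 x 58 mm, 34 mm high. Origin: centre of its underside. To be left alone.
- stapler: Grey and steel stapler, loose bystander: 140 mm long along its y, 36 mm wide, 48 mm high. Origin: centre of its underside. To be left alone.

How it is judged (in metres and radians):
On the way:
1. the gripped ruler is tilted: one end raised above the tray's rim while the other is still down in the tray under the cover (contact force between ruler and the fingers above 0.5 N and ((height (world z) of ruler_end_a above 0.07 m and height (world z) of ruler_end_b below 0.06 m and y of ruler_end_b in the frame of cover between -0.0875 and 0.0875 m) or (height (world z) of ruler_end_b above 0.07 m and height (world z) of ruler_end_a below 0.06 m and y of ruler_end_a in the frame of cover between -0.0875 and 0.0875 m))), for 0.2 s.
At the end, for the whole second after the job is handed in: The ruler is held still in the fingers, both its ends more than 150 mm above the desk, level within 0.26 rad (15 degrees), touching neither tray nor cover (contact force between ruler and the fingers above 0.5 N and height (world z) of each of ruler_end_a, ruler_end_b above 0.15 m and angle between ruler's own z axis and vertical below 0.26 rad and linear speed of ruler below 0.05 m/s and angular speed of ruler below 0.3 rad/s and contact force between ruler and tray below 0.1 N and contact force between ruler and cover below 0.1 N); the arm keeps its last pose, push and grip.
It fails at once if something presses on the cover with more than 20 N (contact force between anything else and cover above 20 N).
It fails at once if the phone is moved more than 25 mm (distance of phone from where it was at the start of the episode above 0.025 m).
It fails at once if the mouse is moved more than 25 mm (distance of mouse from where it was at the start of the episode above 0.025 m).
It fails at once if the stapler is moved more than 25 mm (distance of stapler from where it was at the start of the episode above 0.025 m).
It also fails if it takes over 42 s, if anything falls off the work surface, if the arm or the gripper's body presses on something with over 40 N, if the wrist force passes 120 N, or if a joint passes its speed limit or range.

## Robot

A 7-joint arm with a two-finger parallel gripper is mounted at the origin on the work surface. World frame = base frame: x ahead of the robot, y to its left, z up, the work surface at z = 0. Lengths are in mm, angles in degrees, forces in N, time in s.
With the tool pointing down it reaches from about 350 to 900 mm from the base axis. Payload 7.2 kg.
Tool frame: the origin (TCP) lies at the very end of the fingers, on their centre line; the grasp point (between the pads) lies arm.pinch_z behind it (arm.pinch_z is the distance from the TCP to the grasp point, in mm); z points along the fingers, y is the direction in which the jaws open and shut (so a half turn about z gives the same grasp; the last joint's range is limited). The gripper opens to 85 mm and grips with 20 to 120 N. Pads are 22 mm wide; open, the fingers measure 114 mm over their backs; the gripper's body (76 mm by 85 mm) begins 54 mm behind the grasp point. The pads swing forward as they close: fully open they stand 13 mm farther back than shut.
Start: joints at [69.775, 23.554, -0.728, 91.456, 0.321, 64.991, -4.71], TCP at [175.591, -599.83, 231.297] pointing down, gripper open.
Joint ranges: [-169.25, 169.25], [-16.82, 113.86], [-84.01, 82.57], [7.8, 145.47], [-59.2, 239.2], [7.22, 106.19], [-163.78, 163.78]. Speed limits (degrees/s): [136.94, 136.94, 172.46, 172.46, 180, 180, 180].

## Interface

Orientations are given as a 3x3 rotation matrix whose columns are the frame's x, y, z axes.
In Python, from cell import arm, snapshot, camera_params, ticket gives the robot as it stands.
- The arm moves only by the shell command python3 -m creep 'ROWS' [OPENING] [FORCE]. ROWS is a JSON object of lists of equal length, an entry for each row: "linear": the shift along the tool's x, y, z in cm, a list of three; "roll": the turn about the tool's z in rad. A call has 1 to 5 rows; each row shifts and turns the pose as measured when the row begins, along the tool's axes as they then stand; what a row does not reach is not made up. A row lasts 1/8 s, in which the tool goes at most 62.5 mm and 10.7 degrees, less where a joint would pass 70% of its speed; a pose out of reach is approached as far as the arm can. A call is refused whole if a number of a shift passes 6.25 or a number of a turn 0.188, either way. A call with a gripper value outside its range is refused whole. OPENING is the opening, from 0 (shut) to 1 (fully open), set as the call begins (- or left out, the last holds). The fingers move at their own pace and stop on an object; FORCE is the grip in N (left out, the last holds). Time passes only in rows, so rows that do not move let the fingers close. It gives the time, the measured TCP pose, the force and the opening at its end, in the units of the state.
- arm.state(): the state, without advancing time (a new reading comes with each control period).
- snapshot(name): name is "side" or "top" or "wrist"; returns (picture, depth): 384x512x3 uint8, red, green, blue; 384x512 float32, mm along the optical axis (not along the pixel's ray), 0 where there is no reading.
- camera_params(name): a dict with "vertical_fov" (degrees; the focal length in pixels is half the picture's height over the tangent of half this angle, whatever the lens; pixels are square), "cx", "cy" (the principal point, pixels), "pose" (4x4, takes a point from camera to world coordinates). Camera axes: x right, y up, looking along -z (the intrinsics and any distortion apply to the point x, -y, -z); pixel columns grow to the right and rows downward; lengths in mm; the calibration is good to about 2 mm. A picture is of the moment at which its call begins: read the wrist's pose just before it. camera_params takes no time and is no camera call; for the wrist camera it gives the pose at the moment of the call.
- ticket.hand_in(): hands the job in, once; it reports no verdict.
The state is a dict: "t": time; "joints": joint angles; "joint_vel": joint speeds; "joint_torque": joint torques, N m; "tool_pos": TCP position; "orientation": TCP orientation; "wrist_force": force on the tool from outside, world axes, zero at the start; "ft_torque": the same for the moment, N m; "finger_gap": opening from 0.0 (shut) to 1.0 (fully open).
Only numpy, scipy, OpenCV 4.12 (cv2) and the standard library are available. Lean on these libraries where they do the work, as an engineer would, in place of code of your own. Each camera call takes 0.05 s, during which the arm holds its last target. There are 200 camera calls.

## Working session

There is one attempt and no reset: what is moved stays moved. The work goes in short steps, Python scripts to look and compute and a shell command to move; the robot and the scene stay as the last step left them, time stands still between calls to the robot, and variables do not carry over. Pictures are saved under pics/ and viewed, about 8 in all and at most 12, crops included, and the job is handed in when it is done.

```bash
ls; mkdir -p pics; cat > h.py <<'E'
import numpy as np, cv2
from cell import arm, snapshot, camera_params, ticket
def grab(name, fn):
    P=camera_params(name); im,d=snapshot(name)
    cv2.imwrite('pics/'+fn+'.png', im[:,:,::-1]); np.savez('pics/'+fn+'.npz',im=im,d=d,pose=P['pose'],fov=P['vertical_fov'],c=[P['cx'],P['cy']])
    return P,im,d
def cloud(P,d):
    h,w=d.shape; f=h/2/np.tan(np.radians(P['vertical_fov'])/2)
    v,u=np.mgrid[:h,:w]; X=(u-P['cx'])/f*d; Y=-(v-P['cy'])/f*d
    p=np.stack([X,Y,-d,np.ones_like(d)],-1)@np.array(P['pose']).T
    return p[...,:3]
E
python3 - <<'E'
from h import *
print(arm.pinch_z, arm.state())
for n in('top','side'):
    P,im,d=grab(n,n+'0'); print(n,P)
E
```

```text
pics
18.700000000000003 {'t': 0.0, 'joints': array([69.77475768, 23.60118003, -0.73046045, 91.504877  ,  0.32178741,
       64.98938015, -4.71185579]), 'joint_vel': array([ 0.03418104, -0.03134014,  0.00618393, -0.03453782,  0.048883  ,
        0.00975858, -0.01367647]), 'joint_torque': array([-3.96069822e-05, -6.00611830e+01,  6.82546254e-01, -2.99412739e+01,
        1.39215545e-02,  1.06225230e-02, -6.10375128e-05]), 'tool_pos': array([ 175.4371637 , -599.35182795,  230.43430817]), 'orientation': array([[ 9.59710773e-01,  2.80989163e-01, -5.67691654e-04],
       [ 2.80989713e-01, -9.59709564e-01,  1.52781819e-03],
       [-1.15518755e-04, -1.62577909e-03, -9.99998672e-01]]), 'wrist_force': array([ 0.10460997,  0.24517703, -0.41296063]), 'ft_torque': array([ 0.0056765 , -0.04914824, -0.07138618]), 'finger_gap': 0.9965179056828806}
top {'vertical_fov': 53.063325813043804, 'cx': 253.5575854499566, 'cy': 193.30078659934148, 'pose': array([[-3.35857428e-03,  9.90199995e-01, -1.39616221e-01,
         4.63663806e+02],
       [-9.99991078e-01, -3.68338843e-03, -2.06814715e-03,
        -3.89645125e+00],
       [-2.56214007e-03,  1.39608029e-01,  9.90203531e-01,
         1.11677972e+03],
       [ 0.00000000e+00,  0.00000000e+00,  0.00000000e+00,
         1.00000000e+00]])}
side {'vertical_fov': 48.0148961142318, 'cx': 249.04571318599096, 'cy': 186.73975215835668, 'pose': array([[-8.20107332e-01,  4.18877644e-01, -3.89827504e-01,
         8.84339659e+01],
       [-5.71938084e-01, -6.21051647e-01,  5.35893347e-01,
         6.80648958e+02],
       [-1.76292704e-02,  6.62447259e-01,  7.48901087e-01,
         1.03071839e+03],
       [ 0.00000000e+00,  0.00000000e+00,  0.00000000e+00,
         1.00000000e+00]])}
```

```bash
python3 - <<'E'
import cv2,numpy as np
a=cv2.imread('pics/top0.png'); cv2.imwrite('pics/v1.png',cv2.resize(a,(800,600)))
E
```

```text
(no output)
```

View pics/v1.png

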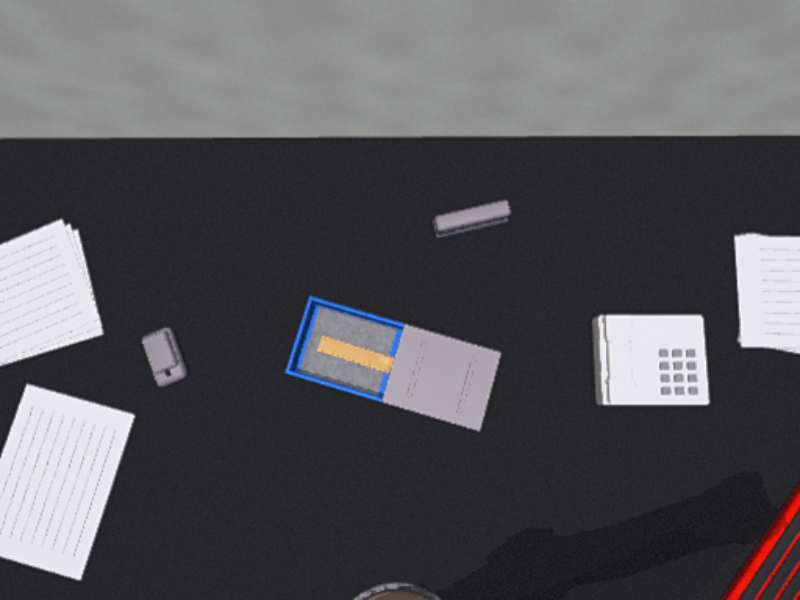

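View pics/side0.png

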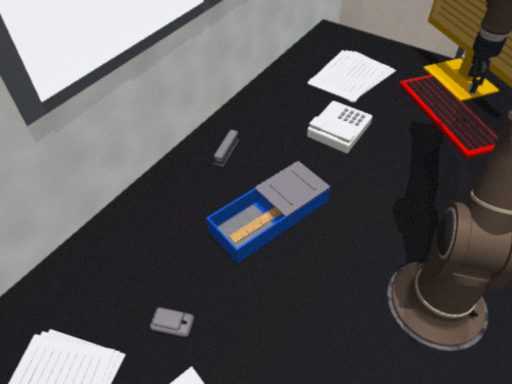

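The top view shows the open half on the left (+y), with the grey cover over the right half around (440,375). The visible part of the ruler runs from (318,345) to (393,362), the phone is at the right, the stapler is beyond the tray, and the mouse is at the left.

```bash
python3 - <<'E'
from h import *
for n in('top','side'):
    z=np.load(f'pics/{n}0.npz'); P=dict(vertical_fov=float(z['fov']),cx=z['c'][0],cy=z['c'][1],pose=z['pose'])
    p=cloud(P,z['d']); hsv=cv2.cvtColor(z['im'],cv2.COLOR_RGB2HSV); H,S,V=cv2.split(hsv)
    roi=(abs(p[...,0]-500)<160)&(abs(p[...,1])<260)
    r=roi&(H>8)&(H<28)&(S>80)&(V>100); b=roi&(H>100)&(H<125)&(S>150)&(p[...,2]>58)&(p[...,2]<70)
    c=roi&(S<60)&(p[...,2]>63)&(p[...,2]<78)
    for nm,m in(('ruler',r),('rim',b),('cover',c)):
        q=p[m].astype(np.float32); 
        (cx,cy),(w,h),a=cv2.minAreaRect(q[:,:2]); bx=cv2.boxPoints(((cx,cy),(w,h),a))
        print(n,nm,len(q),'c',round(cx,1),round(cy,1),'wh',round(w,1),round(h,1),'a',round(a,1),'z',np.median(q[:,2]).round(1)); print(bx.round(0).tolist())
E
```

```text
Traceback (most recent call last):
cv2.error: OpenCV(4.12.0) /io/opencv/modules/imgproc/src/convhull.cpp:143: error: (-215:Assertion failed) total >= 0 && (depth == CV_32F || depth == CV_32S) in function 'convexHull'
```

```bash
python3 - <<'E'
from h import *
for n in('top','side'):
    z=np.load(f'pics/{n}0.npz'); P=dict(vertical_fov=float(z['fov']),cx=z['c'][0],cy=z['c'][1],pose=z['pose'])
    p=cloud(P,z['d']); hsv=cv2.cvtColor(z['im'],cv2.COLOR_RGB2HSV); H,S,V=cv2.split(hsv)
    roi=(abs(p[...,0]-500)<160)&(abs(p[...,1])<260)
    r=roi&(H>8)&(H<28)&(S>80)&(V>100); b=roi&(H>100)&(H<125)&(S>150)&(p[...,2]>56)&(p[...,2]<72)
    c=roi&(S<60)&(p[...,2]>60)&(p[...,2]<80)
    print(n,np.percentile(p[roi][:,2],[1,50,99]).round())
    for nm,m in(('ruler',r),('rim',b),('cover',c)):
        q=np.ascontiguousarray(p[m][:,:2],dtype=np.float32)
        if len(q)<5: print(nm,len(q)); continue
        (cx,cy),(w,h),a=cv2.minAreaRect(q); bx=cv2.boxPoints(((cx,cy),(w,h),a))
        print(n,nm,len(q),'c',round(cx,1),round(cy,1),'wh',round(w,1),round(h,1),'a',round(a,1),'z',np.median(p[m][:,2]).round(1)); print(bx.round(0).tolist())
E
```

```text
top [  -4.    2. 1117.]
top ruler 506 c 518.3 63.3 wh 167.6 43.7 a 65.5 z 11.5
[[464.0, -4.0], [503.0, -22.0], [573.0, 131.0], [533.0, 149.0]]
top rim 370 c 531.5 90.1 wh 172.3 139.9 a 73.3 z 65.3
[[440.0, 28.0], [574.0, -12.0], [623.0, 153.0], [489.0, 193.0]]
top cover 3361 c 480.9 -78.9 wh 175.1 140.0 a 73.3 z 70.7
[[389.0, -143.0], [523.0, -183.0], [573.0, -15.0], [439.0, 25.0]]
side [-3.  3. 75.]
side ruler 485 c 520.7 60.4 wh 168.2 37.0 a 71.4 z 12.3
[[476.0, -13.0], [511.0, -25.0], [565.0, 134.0], [530.0, 146.0]]
side rim 579 c 507.6 6.8 wh 347.8 144.4 a 73.3 z 63.5
[[389.0, -139.0], [527.0, -180.0], [627.0, 153.0], [488.0, 194.0]]
side cover 2127 c 482.8 -80.2 wh 178.3 142.6 a 73.4 z 71.6
[[389.0, -145.0], [526.0, -186.0], [577.0, -15.0], [440.0, 26.0]]
```

```bash
python3 -m creep '{"linear":[[4.2,-4.5,0],[4.2,-4.5,0],[4.2,-4.5,0],[4.2,-4.5,0],[4.2,-4.5,0]],"roll":[0,0,0,0,0]}' 0.65 20
```

```text
t: 0.72
tool_pos: [313.4, -322.2, 228.0]
orientation: [[0.962, 0.273, -0.003], [0.273, -0.962, 0.003], [-0.002, -0.003, -1.0]]
wrist_force: [1.5, -0.8, 0.5]
finger_gap: 0.648
```

```bash
python3 -m creep '{"linear":[[4.2,-4.4,0],[4.2,-4.4,0],[4.2,-4.4,0],[4.2,-4.4,0],[4.2,-4.4,0]],"roll":[0,0,0,0,0]}'; python3 -m creep '{"linear":[[4.2,-4.4,0],[4.0,-4.0,0],[0,0,0],[0,0,0],[0,0,0]],"roll":[0,0,-0.185,-0.185,-0.185]}'
```

```text
t: 1.35
tool_pos: [457.2, -45.0, 228.4]
orientation: [[0.962, 0.272, -0.002], [0.272, -0.962, 0.001], [-0.002, -0.001, -1.0]]
wrist_force: [1.7, -1.3, 0.2]
finger_gap: 0.652
t: 1.98
tool_pos: [514.7, 68.6, 227.0]
orientation: [[0.666, 0.746, -0.004], [0.746, -0.666, 0.004], [0.0, -0.005, -1.0]]
wrist_force: [-0.5, 0.0, 0.1]
finger_gap: 0.653
```

```bash
python3 -m creep '{"linear":[[0,0,0],[0,0,0],[0,0,0]],"roll":[-0.185,-0.185,-0.1]}'; python3 - <<'E'
from h import *
s=arm.state(); print(s['t'],s['tool_pos'].round(1),s['joints'].round(1)); print(s['orientation'].round(3))
P,im,d=grab('wrist','w1'); p=cloud(P,d); H,S,V=cv2.split(cv2.cvtColor(im,cv2.COLOR_RGB2HSV))
m=(H>8)&(H<28)&(S>80)&(V>100)&(p[...,2]<25)&(p[...,2]>0); print(m.sum(),np.median(p[m][:,2]))
E
```

```text
t: 2.35
tool_pos: [513.9, 68.6, 225.8]
orientation: [[0.248, 0.969, -0.006], [0.969, -0.248, 0.003], [0.002, -0.007, -1.0]]
wrist_force: [-0.1, -0.3, 0.6]
finger_gap: 0.646
2.35 [513.9  68.6 225.8] [ 20.6  18.5 -41.1 104.2  13.2  62.6 -39.6]
[[ 0.248  0.969 -0.006]
 [ 0.969 -0.248  0.003]
 [ 0.002 -0.007 -1.   ]]
1779 11.004792254367487
```

View pics/w1.png

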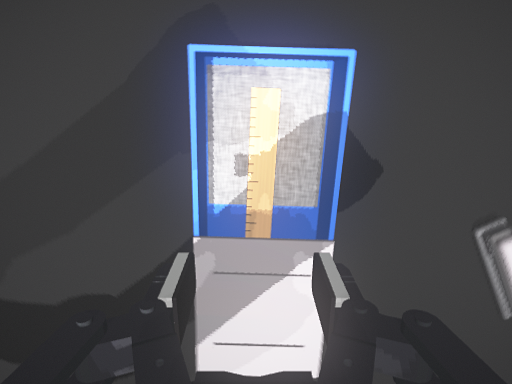

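The wrist view shows the ruler running from its free end (265,88) to where it goes under the cover edge (258,237), with clear floor on both sides of it.

```bash
python3 - <<'E'
from h import *
z=np.load('pics/w1.npz'); P=dict(vertical_fov=float(z['fov']),cx=z['c'][0],cy=z['c'][1],pose=z['pose'])
p=cloud(P,z['d']); H,S,V=cv2.split(cv2.cvtColor(z['im'],cv2.COLOR_RGB2HSV))
m=(H>8)&(H<30)&(S>50)&(p[...,2]<25)&(p[...,2]>0)
m=cv2.morphologyEx(m.astype(np.uint8),cv2.MORPH_OPEN,np.ones((5,5)))>0
u=np.array([.287,.958]); v=np.array([.958,-.287]); c=np.array([506.6,4.3])
q=p[m][:,:2]-c; s=q@u; t=q@v
print(m.sum(),'s',np.percentile(s,[0,1,50,99,100]).round(1))
ss=[];tt=[]
for a in range(0,140,10):
    k=(s>=a)&(s<a+10)
    if k.sum()>20: l,h=np.percentile(t[k],[1,99]); print(a+5,(l.round(1),h.round(1)),end=' '); ss.append(a+5); tt.append((l+h)/2)
f=np.polyfit(ss,tt,1); print('\nt=',f,'yaw of ruler deg vs u',np.degrees(np.arctan(f[0])))
g=105; pt=c+g*u+np.polyval(f,g)*v; d=u+f[0]*v; d/=np.linalg.norm(d); print('grip at',pt,'dir',d)
st=arm.state(); R=st['orientation']; print('tool shift mm',R.T[:2,:2]@(pt-st['tool_pos'][:2]),'roll',-np.arctan2(R[0,0]*d[1]-R[1,0]*d[0],R[:2,0]@d))
b=(H>100)&(H<125)&(S>150)&(p[...,2]>58)&(p[...,2]<70); q=p[b][:,:2]-c; print('rim s',np.percentile(q@u,[1,99.5]),'t',np.percentile(q@v,[.5,99.5]))
E
```

```text
2194 s [-24.8 -23.5  29.9  80.1  84.2]
5 (np.float64(-18.5), np.float64(9.5)) 15 (np.float64(-18.7), np.float64(9.8)) 25 (np.float64(-19.1), np.float64(9.6)) 35 (np.float64(-19.0), np.float64(10.0)) 45 (np.float64(-18.4), np.float64(10.5)) 55 (np.float64(-19.0), np.float64(10.0)) 65 (np.float64(-19.2), np.float64(10.4)) 75 (np.float64(-16.2), np.float64(10.7)) 85 (np.float64(5.1), np.float64(10.5)) 
t= [ 0.09181902 -7.02522404] yaw of ruler deg vs u 5.246132197682702
grip at [539.24091022 104.13927324] dir [0.37336711 0.92768368]
tool shift mm [40.74960325 15.9305319 ] roll 0.13641833426129854
rim s [  2.13897017 176.16835991] t [-70.71846669  68.96901546]
```

```bash
python3 -m creep '{"linear":[[4.1,0.9,0],[0,0,6],[0,0,6],[0,0,3],[0,0,0]],"roll":[0.04,0,0,0,0]}'; python3 - <<'E'
from h import *
s=arm.state(); print(s['tool_pos'].round(1)); print(s['orientation'].round(3))
P,im,d=grab('wrist','w2')
E
```

```text
t: 3.02
tool_pos: [533.0, 106.6, 71.7]
orientation: [[0.294, 0.956, -0.005], [0.956, -0.294, 0.003], [0.001, -0.006, -1.0]]
wrist_force: [-0.1, -0.1, 0.6]
finger_gap: 0.647
[533.  106.6  71.7]
[[ 0.294  0.956 -0.005]
 [ 0.956 -0.294  0.003]
 [ 0.001 -0.006 -1.   ]]
```

View pics/w2.png

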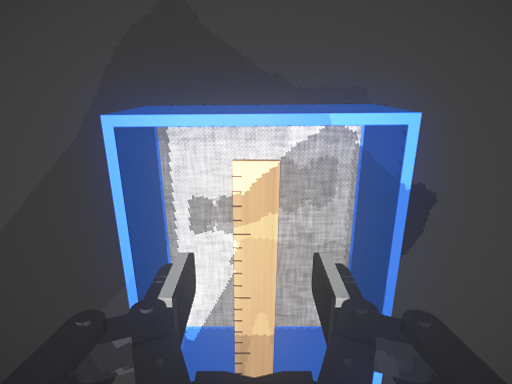

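The ruler (cols 233–280, free end at row 160) is centred between the fingers and aligned with the tool, so I'm descending and closing.

```bash
python3 - <<'E'
from h import *
z=np.load('pics/w2.npz'); P=dict(vertical_fov=float(z['fov']),cx=z['c'][0],cy=z['c'][1],pose=z['pose'])
p=cloud(P,z['d']); 
for r,c in((164,257),(250,257),(300,257),(250,235),(250,278),(250,215)): q=p[r,c]; print(r,c,q.round(1),'s',((q[:2]-[506.6,4.3])@[.287,.958]).round(1),'t',((q[:2]-[506.6,4.3])@[.958,-.287]).round(1))
E
python3 -m creep '{"linear":[[0,0,3.5],[0,0,2.3],[0,0,0.3],[0,0,0]],"roll":[0,0,0,0]}'
```

```text
164 257 [545.1 140.4  10.9] s 141.4 t -2.1
250 257 [527.6  82.8  10.6] s 81.3 t -2.5
300 257 [515.8  44.5  11. ] s 41.2 t -2.7
250 235 [513.2  87.4  10.8] s 81.5 t -17.5
250 278 [540.8  76.    5.5] s 78.5 t 12.2
250 215 [498.6  88.9   5.5] s 78.7 t -31.9
t: 3.58
tool_pos: [539.4, 108.1, 18.1]
orientation: [[0.298, 0.954, 0.008], [0.954, -0.298, 0.005], [0.007, 0.006, -1.0]]
wrist_force: [-0.0, 0.1, 0.5]
finger_gap: 0.649
```

```bash
python3 -m creep '{"linear":[[0,-0.5,0],[0,0,0]],"roll":[0,0]}';python3 -c "
from h import *
s=arm.state();print(s['joints'].round(1))"
```

```text
t: 3.82
tool_pos: [535.8, 110.0, 20.5]
orientation: [[0.299, 0.954, 0.011], [0.954, -0.299, 0.005], [0.009, 0.009, -1.0]]
wrist_force: [0.5, 0.1, -0.2]
finger_gap: 0.65
[  7.8  35.5 -32.3 111.5  28.5  40.3 -59.1]
```

```bash
python3 -m creep '{"linear":[[0,0,0.7],[0,0,0.5],[0,0,0]],"roll":[0,0,0]}'
```

```text
t: 4.2
tool_pos: [536.2, 109.9, 8.2]
orientation: [[0.299, 0.954, 0.012], [0.954, -0.299, 0.005], [0.009, 0.01, -1.0]]
wrist_force: [-0.8, -0.2, -0.2]
finger_gap: 0.652
```

```bash
python3 -m creep '{"linear":[[0,0,0.15],[0,0,0],[0,0,0],[0,0,0],[0,0,0]],"roll":[0,0,0,0,0]}' 0 20
```

```text
t: 4.82
tool_pos: [536.1, 109.9, 6.5]
orientation: [[0.299, 0.954, 0.012], [0.954, -0.299, 0.005], [0.009, 0.01, -1.0]]
wrist_force: [0.4, -0.3, 0.3]
finger_gap: 0.339
```

The fingers stopped at about 29 mm on the ruler, so it is gripped. I'll lift a little and see whether it pivots.

```bash
python3 -m creep '{"linear":[[0,0,-0.8],[0,0,-0.8],[0,0,-0.8],[0,0,0]],"roll":[0,0,0,0]}'; cat >> h.py <<'E'
def ruler(fn):
    """tilt of the visible ruler from wrist view + side view crop"""
    for n in('wrist','side'):
        P,im,d=grab(n,fn+n[0]); p=cloud(P,d); H,S,V=cv2.split(cv2.cvtColor(im,cv2.COLOR_RGB2HSV))
        q=p-np.array([506.6,4.3,0]); s=q[...,0]*.287+q[...,1]*.958; t=q[...,0]*.958-q[...,1]*.287
        m=(d>0)&(H>8)&(H<30)&(S>45)&(abs(t)<60)&(s>-40)&(s<420)&(p[...,2]<400)
        m=cv2.morphologyEx(m.astype(np.uint8),cv2.MORPH_OPEN,np.ones((3,3)))>0
        if m.sum()<50: print(n,'none'); continue
        l=cv2.fitLine(np.stack([s[m],t[m],p[...,2][m]],1).astype(np.float32),cv2.DIST_HUBER,0,.01,.01).ravel()
        if l[0]<0: l[:3]*=-1
        a,b=np.percentile(s[m],[1,99]); zz=lambda x:l[5]+(x-l[3])*l[2]/l[0]
        print(n,m.sum(),'tilt',np.degrees(np.arcsin(l[2])).round(1),'yaw',np.degrees(np.arctan2(l[1],l[0])).round(1),'s',a.round(),b.round(),'z',zz(a).round(1),zz(b).round(1))
E
python3 -c "
from h import *
ruler('a')
a=cv2.imread('pics/aw.png');b=cv2.imread('pics/as.png')[130:290,180:360]
cv2.imwrite('pics/v2.png',np.hstack([cv2.resize(a,(400,300)),cv2.resize(b,(338,300))]))"
```

```text
t: 5.32
tool_pos: [536.2, 110.0, 32.7]
orientation: [[0.299, 0.954, 0.013], [0.954, -0.299, 0.006], [0.009, 0.01, -1.0]]
wrist_force: [-0.1, -0.9, -1.0]
finger_gap: 0.344
wrist 11519 tilt 1.3 yaw 2.8 s 47.0 144.0 z 36.3 38.5
side 845 tilt 71.2 yaw -19.0 s -12.0 165.0 z -133.7 415.9
```

View pics/v2.png

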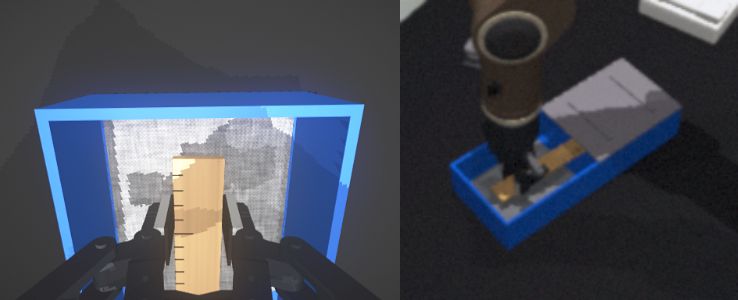

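The lift stayed nearly level (tilt 1.3°), so the pads hold the ruler by friction. I'll let it pivot gently at the cover's inner edge in small steps and watch the force.

```bash
python3 -m creep '{"linear":[[0,0,-0.7],[0,0,-0.7],[0,0,-0.3],[0,0,0]],"roll":[0,0,0,0]}'; python3 -m creep '{"linear":[[0,0,-0.3],[0,0,-0.3]],"roll":[0,0]}';  python3 -m creep '{"linear":[[0,0,-0.2],[0,0,-0.2]],"roll":[0,0]}'
```

```text
t: 5.92
tool_pos: [535.3, 109.7, 49.9]
orientation: [[0.299, 0.954, 0.011], [0.954, -0.299, 0.005], [0.008, 0.009, -1.0]]
wrist_force: [0.0, 0.5, -1.5]
finger_gap: 0.341
t: 6.18
tool_pos: [534.9, 109.6, 55.9]
orientation: [[0.299, 0.954, 0.01], [0.954, -0.299, 0.005], [0.008, 0.008, -1.0]]
wrist_force: [-0.2, 0.1, -0.4]
finger_gap: 0.342
t: 6.42
tool_pos: [534.9, 109.5, 60.2]
orientation: [[0.299, 0.954, 0.01], [0.954, -0.299, 0.005], [0.008, 0.008, -1.0]]
wrist_force: [0.3, 0.6, 0.0]
finger_gap: 0.34
```

```bash
python3 -m creep '{"linear":[[0,0,-0.3],[0,0,0]],"roll":[0,0]}'; python3 -m creep '{"linear":[[0,0,-0.3],[0,0,0]],"roll":[0,0]}'; python3 -c "
from h import *
ruler('b')"
```

```text
t: 6.68
tool_pos: [534.9, 109.6, 63.5]
orientation: [[0.299, 0.954, 0.01], [0.954, -0.299, 0.005], [0.008, 0.008, -1.0]]
wrist_force: [0.0, 1.1, -1.5]
finger_gap: 0.343
t: 6.92
tool_pos: [534.6, 109.5, 66.5]
orientation: [[0.299, 0.954, 0.01], [0.954, -0.299, 0.005], [0.008, 0.008, -1.0]]
wrist_force: [0.3, 0.1, -1.5]
finger_gap: 0.337
wrist 10894 tilt 3.3 yaw 3.5 s 43.0 143.0 z 67.5 73.2
side 754 tilt 74.5 yaw -23.3 s 4.0 151.0 z -167.6 412.2
```

It pivots at about 1.5 N. Continuing to roughly 10°.

```bash
python3 -m creep '{"linear":[[0,0,-0.4],[0,0,-0.3],[0,0,0]],"roll":[0,0,0]}'; python3 -m creep '{"linear":[[0,0,-0.4],[0,0,-0.4],[0,0,0]],"roll":[0,0,0]}'; python3 -c "
from h import *
ruler('c')"
```

```text
t: 7.4
tool_pos: [534.4, 109.3, 73.7]
orientation: [[0.299, 0.954, 0.009], [0.954, -0.299, 0.005], [0.008, 0.008, -1.0]]
wrist_force: [-0.0, -0.3, -1.8]
finger_gap: 0.34
t: 7.78
tool_pos: [534.3, 109.2, 82.4]
orientation: [[0.299, 0.954, 0.01], [0.954, -0.299, 0.005], [0.008, 0.008, -1.0]]
wrist_force: [-0.2, -0.1, -1.6]
finger_gap: 0.34
wrist 10583 tilt 11.3 yaw 1.4 s 30.0 143.0 z 70.8 93.6
side 724 tilt 74.2 yaw -19.0 s 4.0 146.0 z -116.5 415.5
```

```bash
python3 -m creep '{"linear":[[0,0,0.3],[0,0,0],[0,0,0]],"roll":[0,0,0]}' - 60; python3 -m creep '{"linear":[[2,0,-0.4],[2,0,-0.4],[0,0,0]],"roll":[0,0,0]}'; python3 -c "
from h import *
ruler('d')"
```

```text
t: 8.25
tool_pos: [534.2, 109.2, 78.7]
orientation: [[0.299, 0.954, 0.009], [0.954, -0.299, 0.005], [0.007, 0.007, -1.0]]
wrist_force: [-0.5, -0.8, -0.0]
finger_gap: 0.324
t: 8.62
tool_pos: [547.3, 151.6, 88.1]
orientation: [[0.298, 0.954, 0.01], [0.955, -0.298, 0.007], [0.009, 0.008, -1.0]]
wrist_force: [-0.4, -0.0, -0.6]
finger_gap: 0.319
wrist 10097 tilt 10.6 yaw 3.4 s 75.0 188.0 z 77.4 98.6
side 792 tilt 69.1 yaw -16.9 s 3.0 188.0 z -106.9 400.4
```

```bash
python3 -m creep '{"linear":[[3,0,-0.5],[3,0,-0.5],[3,0,-0.5],[0,0,0]],"roll":[0,0,0,0]}'; python3 -c "
from h import *
ruler('e')"
```

```text
t: 9.22
tool_pos: [573.9, 233.3, 102.0]
orientation: [[0.303, 0.953, 0.007], [0.953, -0.303, 0.001], [0.003, 0.006, -1.0]]
wrist_force: [-1.3, 0.2, -1.1]
finger_gap: 0.315
wrist 13120 tilt 10.8 yaw 3.4 s 162.0 274.0 z 90.4 111.9
side 1290 tilt 61.2 yaw -11.5 s 6.0 274.0 z -112.5 385.2
```

```bash
python3 -m creep '{"linear":[[2.5,0,-0.5],[2.5,0,-0.5],[0,0,0]],"roll":[0,0,0]}'; python3 -c "
from h import *
ruler('f')
a=cv2.imread('pics/fw.png');b=cv2.imread('pics/fs.png')[110:310,140:365]
cv2.imwrite('pics/v3.png',np.hstack([cv2.resize(a,(400,300)),cv2.resize(b,(338,300))]))"
```

```text
t: 9.7
tool_pos: [589.1, 271.9, 109.8]
orientation: [[0.311, 0.95, 0.003], [0.95, -0.311, -0.007], [-0.006, 0.005, -1.0]]
wrist_force: [-1.6, -0.0, -0.2]
finger_gap: 0.316
wrist 13096 tilt 11.2 yaw 2.9 s 203.0 315.0 z 97.6 119.9
side 1322 tilt 57.5 yaw -10.3 s 23.0 318.0 z -98.4 371.2
```

View pics/v3.png

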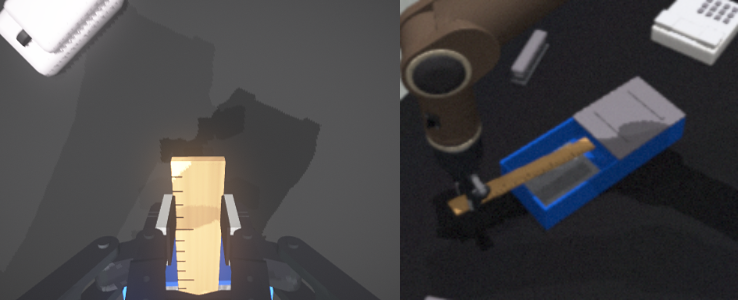

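```bash
python3 -m creep '{"linear":[[0,0,-1],[0,0,-2],[0,0,-3],[0,0,-3],[0,0,-3]],"roll":[0,0,0,0,0]}' - 90; python3 -m creep '{"linear":[[0,0,-3],[0,0,-2],[0,0,-1],[0,0,0],[0,0,0]],"roll":[0,0,0,0,0]}'; python3 - <<'E'
from h import *
ruler('g')
a=cv2.imread('pics/gw.png');b=cv2.imread('pics/gs.png')[60:310,90:371]
cv2.imwrite('pics/v4.png',np.hstack([cv2.resize(a,(400,300)),cv2.resize(b,(338,300))]))
for n in('side','top'):
    P,im,d=grab(n,'g2'+n); p=cloud(P,d); H,S,V=cv2.split(cv2.cvtColor(im,cv2.COLOR_RGB2HSV))
    s=(p[...,0]-506.6)*.287+(p[...,1]-4.3)*.958;t=(p[...,0]-506.6)*.958-(p[...,1]-4.3)*.287
    m=(H>8)&(H<30)&(S>60)&(V>60)&(abs(t)<40)&(p[...,2]>120)&(p[...,2]<300)
    for a in range(0,340,20):
        k=m&(s>=a)&(s<a+20)
        if k.sum()>8: print(n,a+10,k.sum(),np.median(p[...,2][k]).round(1))
E
```

```text
t: 10.42
tool_pos: [588.1, 265.4, 234.9]
orientation: [[0.317, 0.948, -0.0], [0.948, -0.317, -0.013], [-0.013, 0.004, -1.0]]
wrist_force: [0.5, -0.0, -1.0]
finger_gap: 0.305
t: 11.05
tool_pos: [588.3, 265.1, 304.8]
orientation: [[0.318, 0.948, 0.007], [0.948, -0.318, -0.011], [-0.008, 0.011, -1.0]]
wrist_force: [-0.6, -0.4, -1.4]
finger_gap: 0.3
wrist 10096 tilt 9.8 yaw 2.6 s 195.0 308.0 z 294.7 314.4
side 1086 tilt 9.5 yaw 1.3 s 15.0 306.0 z 266.5 315.3
side 10 31 266.1
side 30 72 269.5
side 50 68 272.3
side 70 71 275.3
side 90 75 279.2
side 110 77 282.3
side 130 80 285.7
side 150 84 289.2
side 170 83 292.4
side 190 88 295.8
side 210 71 298.3
side 230 11 298.7
top 10 54 265.5
top 30 125 268.1
top 50 125 271.9
top 70 129 275.3
top 90 130 278.2
top 110 126 281.6
top 130 128 284.7
top 150 131 288.0
top 170 137 291.4
top 190 133 294.8
top 210 119 297.7
top 230 26 299.0
```

View pics/v4.png

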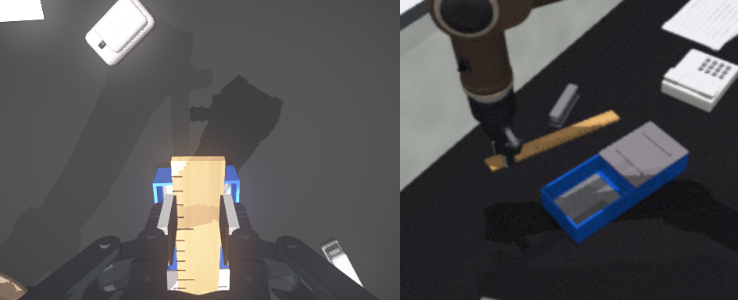

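```bash
python3 -m creep '{"linear":[[0,0,0],[0,0,0],[0,0,0],[0,0,0],[0,0,0]],"roll":[0,0,0,0,0]}'; python3 - <<'E'
from h import *
ruler('i'); s=arm.state(); print(s['t'],s['joint_vel'].round(2),s['tool_pos'].round(1)); 
z0=np.load('pics/top0.npz'); P,im,d=grab('top','end')
def cen(im,d,P,x0,x1,y0,y1):
    p=cloud(P,d); m=(p[...,0]>x0)&(p[...,0]<x1)&(p[...,1]>y0)&(p[...,1]<y1)&(p[...,2]>15)&(p[...,2]<70); return p[m].mean(0).round(1),m.sum()
P0=dict(vertical_fov=float(z0['fov']),cx=z0['c'][0],cy=z0['c'][1],pose=z0['pose'])
for nm,b in dict(phone=(350,650,-600,-300),mouse=(400,600,300,500),stapler=(660,850,-250,0)).items(): print(nm,cen(z0['im'],z0['d'],P0,*b),cen(im,d,P,*b))
E
```

```text
t: 11.88
tool_pos: [588.0, 265.2, 303.3]
orientation: [[0.318, 0.948, 0.005], [0.948, -0.318, -0.011], [-0.009, 0.008, -1.0]]
wrist_force: [0.6, 0.9, -0.7]
finger_gap: 0.298
wrist 10020 tilt 9.7 yaw 2.7 s 195.0 308.0 z 293.5 312.8
side 1095 tilt 9.3 yaw 0.9 s 15.0 306.0 z 265.8 313.6
11.975 [ 0.04  0.06 -0.06 -0.04 -0.07  0.02 -0.07] [588.  265.2 303.3]
phone (array([ 510.2, -451.6,   46.1]), np.int64(4007)) (array([ 510.1, -451.7,   46.1]), np.int64(3995))
mouse (array([519.5, 419.5,  28.6]), np.int64(677)) (array([nan, nan, nan]), np.int64(0))
stapler (array([ 773.2, -139.3,   46.6]), np.int64(517)) (array([ 773.2, -139.2,   46.5]), np.int64(521))<stdin>:5: RuntimeWarning: Mean of empty slice.
  ret = um.true_divide(
```

```bash
python3 -c "
from cell import ticket
print(ticket.hand_in())"
```

```text
the job is handed in; nothing more can be done
None
```

I gripped the ruler near its free end, drew it out from under the cover and handed in with it held in the gripper, clear of the tray.

- **Tilt and extraction:** The lift alone kept the ruler level, because the pads held it by friction. I let it pivot to about 11° against the cover's inner edge, with the wrist force staying below about 2 N. I then backed off the cover and slid the ruler out along its own line over the end wall.
- **Last checks:** At 12 s the ruler was about 9.5° from level, its ends at about 265 and 313 mm. The pose held steady over the last 0.8 s of waiting. In the last view it was clear of both tray and cover. The grip was set to 90 N.
- **Bystanders:** The phone and stapler had not moved (within 0.1 mm). The mouse could not be measured at the end: the top camera gave no points there, probably because the arm was in the way. Nothing went near it, and it still showed in the last wrist view.
- **Deviations:** During the descent the arm drifted about 6 mm sideways, which I corrected before gripping. The finger opening crept from 0.305 to 0.298 at the end without any visible slip of the ruler.

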